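# Set the sliding stop of the cake guide against the tin

### The job

A cake tin lies loose in the white portioning guide. Squeeze the release on the sliding stop and keep it squeezed while you slide the stop along its rail, gently pushing the tin ahead of it until it is tight against the fixed end plate (do not handle the tin itself); then back the stop off just to the nearest notch, leaving the tin against the plate, and let go so that the release springs back and the stop is locked there. Leave the other tin and the rest of the table alone.

Things in the scene. Friction and masses are not known exactly. Their poses are not given: they have to be found in the camera images.
- guide: Portioning guide fixed to the table: white board 500 mm long (y), 180 mm wide (x -70 to 110 mm), 12 mm thick. Origin: at table height, mid-length, on the centre line of the lane in which the tin lies. x points away from the robot's side, y along the rail to the fixed end plate, z up. The lane runs along y between a 10 mm high near lip (inner face x = -58 mm) and the rail.
- rail_top (a point): Steel rail along the lane's far side: 24 mm wide (guide x 62 to 86 mm), with rectangular notches in its top for the stop's tooth. The point is on its top, at guide (74, 0, 47) mm. Axes as the guide's.
- lamp_bar (a point): Underside of the fixed aluminium lamp bar that runs the whole length above the rail; point at guide (66, 0, 190) mm. The bar is 28 mm wide (guide x 52 to 80 mm), z 190 to 215 mm, on end posts at y = -238 and 238 mm (x 68 to 84 mm). It bars a vertical gripper from the stop's handle: come in tilted 25 to 40 degrees, from the near (-x) side.
- end_face (a point): Middle of the lane-side face of the fixed aluminium end plate (10 mm thick, top at z = 60 mm), at y = 200 mm in the guide's frame, 32 mm above the table. Axes as the guide's.
- stop_face (a point): Middle of the tin-side face of the sliding stop's aluminium plate (106 mm wide, z 14 to 50 mm); this face pushes the tin. 32 mm above the table; in the guide's frame at y = -100 mm plus the value of joint stop. Axes as the guide's.
- blade_feet (a point): Foot of the stop's handle, moving with the stop, at guide x = 74 mm, z = 51 mm. Two black blades, each 85 mm long, 18 mm wide, 8 mm thick, stand side by side along y and lean 35 degrees from vertical towards -x (the robot's side). The -y blade is fixed to the stop; the +y blade (nearer the tin) is the release, which pivots here. Stop's top 61 mm, tin's top 52 mm above the table.
- handle (a point): Where to pinch the two blades along y, fingers roughly parallel to them: between them, 65 mm up from their feet, 20 mm short of their tips; guide x = 37 mm, 59 mm behind the stop's face, 104 mm above the table. Moves with the stop; axes as the guide's. At rest the pair's outer faces lie 13 mm to -y and 20 mm to +y of this point (33 mm over all; about 20 mm squeezed).
- release (a joint): Angle (rad) of the release blade: 0 at rest, 0.26 fully squeezed. Sprung: 6 N at the handle point starts it, 10 N squeezes it fully; a grip of 25 to 30 N holds it surely while sliding. Its tooth (8 mm wide) clears the notches above about 0.16. Let go between notches it stays at about 0.15 on the rail's top; it returns to 0 only in a notch.
- stop (a joint): Position (m) of the sliding stop, growing towards the end plate, 0 to 0.168; friction about 4 N. Unsqueezed it is held: it starts in a long parking slot (free from 0 to 0.042), then notches at 0.074, 0.094, 0.114, 0.134, 0.154, each with 2.5 mm play either way. Tin tight on the end plate: long tin 0.120 (nearest notch 0.114), short tin 0.160 (nearest notch 0.154).
- tin_long_center (a point): Centre (half-way up) of the longer aluminium tin of cake: 180 mm long (its y), 100 mm wide, 40 mm high, about 0.75 kg. One of the two tins lies in the guide's lane, on the white board, between stop and end plate and touching neither; the other rests on the wooden board.
- tin_short_center (a point): Centre (half-way up) of the shorter, otherwise alike, cake tin: 140 mm long (its y), 100 mm wide, 40 mm high, about 0.6 kg. In the lane or on the wooden board, the other way round from the long one.
- board: Plain wooden board 160 x 240 x 12 mm, fixed, beyond the parking end of the guide, carrying the tin that is not in the lane. Origin at the centre of its underside.
- jar: Glass jar, 70 mm across, 100 mm high, behind the guide. Leave alone. Origin at the centre of its base.
- canister: Canister, 56 mm across, 130 mm high, behind the guide. Leave alone. Origin at the centre of its base.
- bowl: Steel bowl, 120 mm across, 60 mm high, behind the guide. Leave alone. Origin at the centre of its base.
- cup: White cup, 76 mm across, 85 mm high, behind the wooden board. Leave alone. Origin at the centre of its base.
- spatula: Spatula, about 280 mm long, with a wooden handle, lying on the table on the robot's side of the guide. Leave alone. Origin where handle and shank meet, on the table.

How it is judged:
By the outcome, as a careful person would: the job done as asked, in the order asked, and still so for the second after the job is handed in, with the robot touching nothing.
It also fails if it takes over 42 s, if anything falls off the work surface, if the arm or the gripper's body presses on something with over 40 N, if the wrist force passes 120 N, or if a joint passes its speed limit or range.

### The arm

A 6-joint arm with a two-finger parallel gripper is mounted at the origin on the work surface. World frame = base frame: x ahead of the robot, y to its left, z up, the work surface at z = 0. Lengths are in mm, angles in rad, forces in N, time in s.
With the tool pointing down it reaches from about 300 to 750 mm from the base axis. Payload 8.5 kg.
Tool frame: the origin (TCP) lies at the very end of the fingers, on their centre line; the grasp point (between the pads) lies behind it (manip.hold_point_z is the z of the grasp point in the tool frame, in mm); z points along the fingers, y is the line along which they close (so a half turn about z gives the same grasp; the last joint's range is limited). The gripper opens to 85 mm and grips with 20 to 120 N. Pads are 22 mm wide; open, the fingers measure 114 mm over their backs; the gripper's body (76 mm by 85 mm) begins 54 mm behind the grasp point. The pads swing forward as they close: fully open they stand 13 mm farther back than shut.
Start: joints at [-1.34, 0.381, 1.297, -0, 1.464, -0.215], TCP at [237.141, -496.23, 195.922] pointing down, gripper open.
Joint ranges: [-3.11, 3.11], [-0.89, 2.33], [0.22, 2.48], [-1.42, 4.56], [0.17, 2.85], [-2.88, 2.88]. Speed limits (rad/s): [2.39, 2.39, 3.14, 3.14, 3.14, 3.14].

### API

Orientations are given as a unit quaternion [w, x, y, z].
In Python, from cell import manip gives the robot as it stands.
- The arm moves only by the shell command python3 -m handwheel 'ROWS' [FORCE]. ROWS is JSON, a list of rows, each an object of numbers: "x", "y", "z": the shift along the tool's x, y, z in mm; "ax", "ay", "az": the turn, a rotation vector about the tool's x, y, z in degrees; "gripper": the opening, from 0 (shut) to 1 (fully open). A call has exactly 8 rows; each row is the pose to reach, as a shift and turn from the pose commanded when the call began, along the tool's axes at that moment; what a row does not reach only later rows make up. A row lasts 1/10 s, in which the tool goes at most 50 mm and 8.59 degrees, less where a joint would pass 70% of its speed; a pose out of reach is approached as far as the arm can. A call with a gripper value outside its range is refused whole. The fingers move at their own pace and stop on an object; FORCE is the grip in N (left out, the last holds). Time passes only in rows, so rows that repeat a pose let the fingers close, or fill a call up. It gives the time, the measured TCP pose, the force, the opening and the grip force at its end, in the units of the state.
- manip.get_state(): the state, without advancing time (a new reading comes with each control period).
- manip.capture(name): name is "side" or "top"; returns a dict with "frame" (420x560x3 uint8, blue, green, red), "vertical_fov" (degrees; the focal length in pixels is half the picture's height over the tangent of half this angle, whatever the lens; pixels are square), "cx", "cy" (the principal point, pixels), "k1" (the pictures are not rectified: a ray, as slopes to the right and down, at radius r is drawn at 1 + k1 r^2 times it, then the intrinsics apply), "R" (3x3) and "t" (3): a world point X has camera coordinates R X + t. Camera axes: x right, y down, z forward; pixel columns grow to the right and rows downward; lengths in mm; the calibration is good to about 2 mm. A picture is of the moment at which its call begins. There is no depth.
- manip.hand_in(): hands the job in; it is judged then, once.
The state is a dict: "time": time; "joint_pos": joint angles; "qvel": joint speeds; "joint_torque": joint torques, N m; "tcp_pos": TCP position; "ee_rot": TCP orientation; "contact_force": force on the tool from outside, world axes, zero at the start; "torque": the same for the moment, N m; "gripper_width": finger opening in mm; "gripper_force": force on a finger pad.
Only numpy, scipy, OpenCV 4.12 (cv2) and the standard library are available. Lean on these libraries where they do the work, as an engineer would, in place of code of your own. Each camera call takes 0.05 s, during which the arm holds its last target. There are 200 camera calls.

## Working session

There is one attempt and no reset: what is moved stays moved. The work goes in short steps, Python scripts to look and compute and a shell command to move; the robot and the scene stay as the last step left them, time stands still between calls to the robot, and variables do not carry over. Pictures are saved under pics/ and viewed, at most 10 in all, crops included, and the job is handed in when it is done.

```bash
ls; mkdir -p pics; cat > h.py <<'E'
import numpy as np, cv2
from cell import manip
def K(c):
    h,w=c["frame"].shape[:2]; f=h/2/np.tan(np.radians(c["vertical_fov"])/2); return f,c["cx"],c["cy"]
def ray(c,u,v):
    f,cx,cy=K(c); d=np.array([(u-cx)/f,(v-cy)/f]); s=d.copy()
    for _ in range(30): s=d/(1+c["k1"]*(s@s))
    R=np.array(c["R"]); return -R.T@np.array(c["t"]), R.T@np.array([*s,1])
def onz(c,u,v,z):
    o,d=ray(c,u,v); return o+d*(z-o[2])/d[2]
def proj(c,X):
    f,cx,cy=K(c); p=np.array(c["R"])@np.array(X)+np.array(c["t"]); s=p[:2]/p[2]; s=s*(1+c["k1"]*(s@s)); return s*f+[cx,cy]
def snap(n,name):
    c=manip.capture(n); cv2.imwrite(f"pics/{name}.png",c["frame"]); return c
E
python3 - <<'E'
from h import *
for n in("top","side"):
    c=snap(n,n+"0"); print({k:v for k,v in c.items() if k!="frame"}, ray(c,280,210)[0])
s=manip.get_state(); print(s, manip.hold_point_z)
E
```

```text
pics
{'vertical_fov': 46.7734954996169, 'cx': 278.1625369904666, 'cy': 214.91015049290502, 'k1': -0.0247981162664469, 'R': array([[-0.01308961, -0.99991101,  0.00257518],
       [-0.99390591,  0.01272901, -0.10949438],
       [ 0.10945186, -0.00399273, -0.99398408]]), 't': array([ -34.55833895,  538.30189856, 1231.11715211])} [ 399.82102357  -36.49179725 1282.74087518]
{'vertical_fov': 57.20071942338871, 'cx': 282.3971803859737, 'cy': 212.86549604570223, 'k1': -0.015463036086263536, 'R': array([[-0.91546004, -0.40217816, -0.01362474],
       [-0.22321139,  0.53567538, -0.81438846],
       [ 0.33482769, -0.74249889, -0.58016016]]), 't': array([ 476.00344154,  263.25009784, 1026.15136207])} [150.9386563  812.33784374 816.20540179]
{'time': 0.1, 'joint_pos': array([-1.34032238e+00,  3.81162616e-01,  1.29813161e+00, -1.29073570e-05,
        1.46361066e+00, -2.15269914e-01]), 'qvel': array([-0.00068689,  0.00068009, -0.00181064, -0.00102206,  0.00111786,
        0.0007496 ]), 'joint_torque': array([ 2.39403875e-03, -4.49221873e+01, -2.31655687e+01, -2.21949699e-04,
        3.67107103e-03, -1.55193430e-05]), 'tcp_pos': array([ 237.06131262, -495.96071059,  195.37329353]), 'ee_rot': array([-6.56045721e-04,  9.75266322e-01,  2.21032060e-01, -1.14037398e-05]), 'contact_force': array([0.23665908, 0.46404531, 0.66631032]), 'torque': array([-0.0315466 , -0.0183863 , -0.01824005]), 'gripper_force': 0.0, 'gripper_width': 85.43119472296004} -18.700000000000003
```

View pics/top0.png

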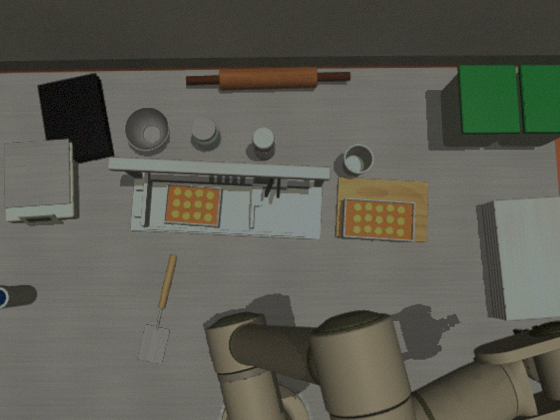

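View pics/side0.png

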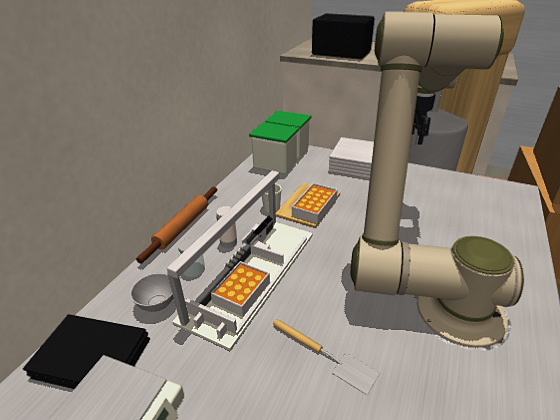

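The top view shows the guide at cols 131-322, rows 165-238. The tin in the lane spans cols 166-221 and is the short one; the long tin, cols 344-414, is on the wooden board. The blades are near (270,187), and the end plate is at the left, near col 147. In the side view the handle is near (262,235). I'll enlarge both for measuring.

```bash
python3 - <<'E'
import cv2,numpy as np
a=cv2.imread('pics/top0.png')[150:245,120:335]; b=cv2.imread('pics/side0.png')[200:350,165:320]
a=cv2.resize(a,None,fx=3.7,fy=3.7,interpolation=cv2.INTER_CUBIC); cv2.imwrite('pics/a.png',cv2.convertScaleAbs(a,alpha=1.3))
b=cv2.resize(b,None,fx=4,fy=4,interpolation=cv2.INTER_CUBIC); cv2.imwrite('pics/b.png',cv2.convertScaleAbs(b,alpha=1.2))
E
```

```text
(no output)
```

View pics/a.png

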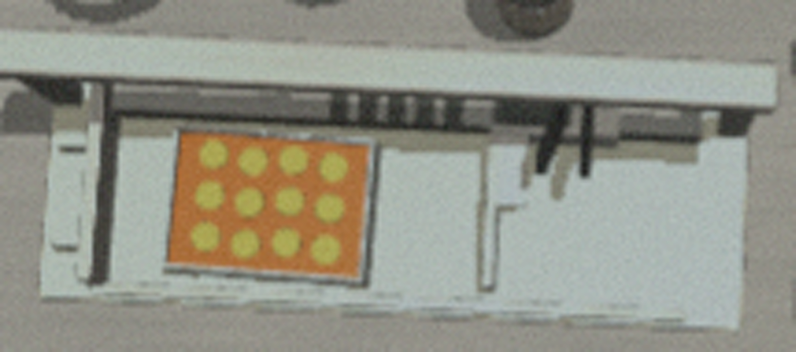

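View pics/b.png

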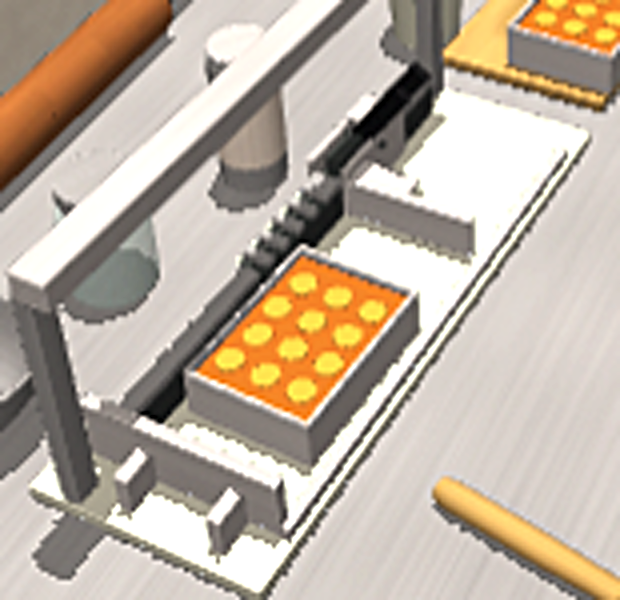

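The crop shows the board's near corners at (41,297) and (738,328), and the stop plate's near end at (483,290). The blade tips are at (541,172) for the release and (585,178) for the fixed one. In the side crop the board's near corners are at about (257,598) and (590,133).

```bash
python3 - <<'E'
from h import *
t=manip.capture("top"); s=manip.capture("side")
T=lambda x,y:((x+.5)/3.7-.5+120,(y+.5)/3.7-.5+150); S=lambda x,y:((x+.5)/4-.5+165,(y+.5)/4-.5+200)
A=onz(t,*T(41,297),12);B=onz(t,*T(738,328),12)
A2=onz(s,*S(257,594),12);B2=onz(s,*S(590,133),12)
print(A,B,np.linalg.norm(A-B));print(A2,B2,np.linalg.norm(A2-B2))
for P,Q in((A,B),(A2,B2)):
    d=(P-Q)[:2];yv=d/np.linalg.norm(d);xv=np.array([yv[1],-yv[0]])
    O=(P+Q)[:2]/2+70*xv; print("O",O,"yaw",np.degrees(np.arctan2(xv[1],xv[0])))
    g=lambda X:(np.round([(X[:2]-O)@xv,(X[:2]-O)@yv,X[2]],1))
    for n,p,z in(("stopface near top",(482,285),50),("reltip",(541,172),120),("fixtip",(585,177),120),("tin NE",(180,130),52),("tin +y near",(166,267),52),("tin -y near",(364,280),52),("bar right near",(775,106),190),("plate face",(104,282),60)): print(n,g(onz(t,*T(*p),z)))
    for n,p,z in(("stop near top",(472,222),50),("stop far top",(348,187),50),("plate near",(283,487),60),("bar near end",(45,300),190)):print(' side',n,g(onz(s,*S(*p),z)))
E
```

```text
[505.06964035 346.35671159  12.        ] [ 476.76951515 -148.02473174   12.        ] 495.1907799928985
[507.77384547 349.32335992  12.        ] [ 476.68694722 -149.45934747   12.        ] 499.75052219496916
O [560.80517019  95.16549387] yaw -3.2762356541277073
stopface near top [-50.7 -67.3  50. ]
reltip [  19.3 -106.2  120. ]
fixtip [  17.2 -135.1  120. ]
tin NE [ 47.7 147.7  52. ]
tin +y near [-48.1 150.7  52. ]
tin -y near [-51.   13.9  52. ]
bar right near [  56.4 -250.7  190. ]
plate face [-61.  190.5  60. ]
 side stop near top [-51.5 -68.6  50. ]
 side stop far top [ 51.9 -62.4  50. ]
 side plate near [-62.7 206.7  60. ]
 side bar near end [ 65.9 238.7 190. ]
O [562.09483463  95.57766785] yaw -3.5663769590516305
stopface near top [-51.6 -68.   50. ]
reltip [  18.5 -106.6  120. ]
fixtip [  16.7 -135.5  120. ]
tin NE [ 45.7 147.4  52. ]
tin +y near [-50.1 150.   52. ]
tin -y near [-52.3  13.1  52. ]
bar right near [  56.4 -250.9  190. ]
plate face [-63.2 189.7  60. ]
 side stop near top [-52.4 -69.3  50. ]
 side stop far top [ 50.9 -62.7  50. ]
 side plate near [-65.  205.8  60. ]
 side bar near end [ 63.4 238.5 190. ]
```

```bash
cat >> h.py <<'E'
from scipy.spatial.transform import Rotation as Ro
O=np.array([561.5,95.5,0]);G=Ro.from_euler('z',-3.4,degrees=True).as_matrix()
c,s_=np.cos(np.radians(35)),np.sin(np.radians(35))
TR=G@np.array([[c,0,s_],[0,-1,0],[s_,0,-c]])
def goto(gp,back=0):
    "tool-axes move bringing the grasp point to guide point gp, drawn back along tool z"
    s=manip.get_state(); w,x,y,z=s["ee_rot"]; R=Ro.from_quat([x,y,z,w]).as_matrix()
    tgt=O+G@np.array(gp)-TR[:,2]*(manip.hold_point_z+back)
    print("world TCP",tgt.round(1),"shift",(R.T@(tgt-s["tcp_pos"])).round(1),"turn",np.degrees(Ro.from_matrix(R.T@TR).as_rotvec()).round(1),s["time"])
def where():
    s=manip.get_state(); w,x,y,z=s["ee_rot"]; R=Ro.from_quat([x,y,z,w]).as_matrix()
    p=s["tcp_pos"]+R[:,2]*manip.hold_point_z
    print("grasp in guide",(G.T@(p-O)).round(1),"F guide",(G.T@s["contact_force"]).round(1),s["gripper_width"],s["gripper_force"],s["time"])
E
python3 -c "
from h import *
goto([37,-126,104],120);where()"
```

```text
world TCP [533. -29. 187.] shift [ 468.3 -293.8    8.9] turn [-8.9 34.2 28. ] 0.2
grasp in guide [-288.7 -609.8  214.3] F guide [-0.1 -1.3 -0.2] 85.16029235598 0.0 0.2
```

```bash
python3 -m handwheel '[{"x":20,"y":-12,"z":-10,"ax":-0.5,"ay":2,"az":2},{"x":50,"y":-31,"z":-20,"ax":-1,"ay":4,"az":4},{"x":85,"y":-53,"z":-30,"ax":-1.5,"ay":6,"az":6},{"x":120,"y":-75,"z":-30,"ax":-2,"ay":9,"az":8},{"x":160,"y":-100,"z":-30,"ax":-3,"ay":12,"az":10},{"x":200,"y":-125,"z":-30,"ax":-4,"ay":15,"az":12},{"x":235,"y":-147,"z":-30,"ax":-4.5,"ay":17,"az":14},{"x":260,"y":-163,"z":-30,"ax":-4.5,"ay":17,"az":14,"gripper":1}]' 25
python3 -c "
from h import *
goto([37,-126,104],120);where()"
```

```text
world TCP [533. -29. 187.] shift [ 468.3 -293.8    8.9] turn [-8.9 34.2 28. ] 0.2
grasp in guide [-288.7 -609.8  214.3] F guide [-0.1 -1.3 -0.2] 85.16029235598 0.0 0.2validation failed for argument at $[0]...
```

```bash
python3 -m handwheel '[{"x":20,"y":-12,"z":-10,"ax":-0.5,"ay":2,"az":2,"gripper":1},{"x":50,"y":-31,"z":-20,"ax":-1,"ay":4,"az":4,"gripper":1},{"x":85,"y":-53,"z":-30,"ax":-1.5,"ay":6,"az":6,"gripper":1},{"x":120,"y":-75,"z":-30,"ax":-2,"ay":9,"az":8,"gripper":1},{"x":160,"y":-100,"z":-30,"ax":-3,"ay":12,"az":10,"gripper":1},{"x":200,"y":-125,"z":-30,"ax":-4,"ay":15,"az":12,"gripper":1},{"x":235,"y":-147,"z":-30,"ax":-4.5,"ay":17,"az":14,"gripper":1},{"x":260,"y":-163,"z":-30,"ax":-4.5,"ay":17,"az":14,"gripper":1}]' 25
python3 -c "
from h import *
goto([37,-126,104],120);where()"
```

```text
time: 1.0
tcp_pos: [401.6, -234.7, 225.8]
ee_rot: [0.005, 0.983, 0.098, 0.153]
contact_force: [-0.3, -0.8, -0.1]
gripper_width: 85.3
gripper_force: 0.0
world TCP [533. -29. 187.] shift [ 151.  -178.1   80.8] turn [-4.3 17.2 14. ] 1.0
grasp in guide [-145.7 -339.8  243.7] F guide [-0.2 -0.8 -0.1] 85.32302546828808 0.0 1.0
```

```bash
python3 -m handwheel '[{"x":15,"y":-18,"z":4,"ax":-0.4,"ay":2,"az":1.5,"gripper":1},{"x":38,"y":-45,"z":15,"ax":-1,"ay":5,"az":4,"gripper":1},{"x":64,"y":-76,"z":30,"ax":-2,"ay":8,"az":6,"gripper":1},{"x":90,"y":-107,"z":46,"ax":-2.7,"ay":11,"az":9,"gripper":1},{"x":115,"y":-136,"z":61,"ax":-3.5,"ay":14,"az":11,"gripper":1},{"x":138,"y":-163,"z":73,"ax":-4,"ay":16,"az":13,"gripper":1},{"x":151,"y":-178,"z":81,"ax":-4.3,"ay":17.2,"az":14,"gripper":1},{"x":151,"y":-178,"z":81,"ax":-4.3,"ay":17.2,"az":14,"gripper":1}]' 25
python3 - <<'E'
from h import *
goto([37,-126,104],0);where()
t=snap("top","t1");s=snap("side","s1")
for c in(t,s): print(proj(c,O+G@[37,-126,104]))
im=cv2.hconcat([cv2.resize(t["frame"][140:250,210:320],None,fx=3.6,fy=3.6,interpolation=2),cv2.resize(s["frame"][170:280,210:320],None,fx=3.6,fy=3.6,interpolation=2)]);cv2.imwrite("pics/c1.png",cv2.convertScaleAbs(im,alpha=1.4))
E
```

```text
time: 1.8
tcp_pos: [532.6, -28.9, 185.5]
ee_rot: [0.008, 0.954, -0.026, 0.3]
contact_force: [0.1, 0.2, 1.1]
gripper_width: 85.5
gripper_force: 0.0
world TCP [601.7 -33.1  88.7] shift [  1.4   0.5 119. ] turn [-0.2  0.1  0.2] 1.8
grasp in guide [ -32.2 -126.   200.8] F guide [0.1 0.2 1.1] 85.51759781342889 0.0 1.8
[274.27160908 190.13065159]
[265.09632261 222.34970078]
```

View pics/c1.png

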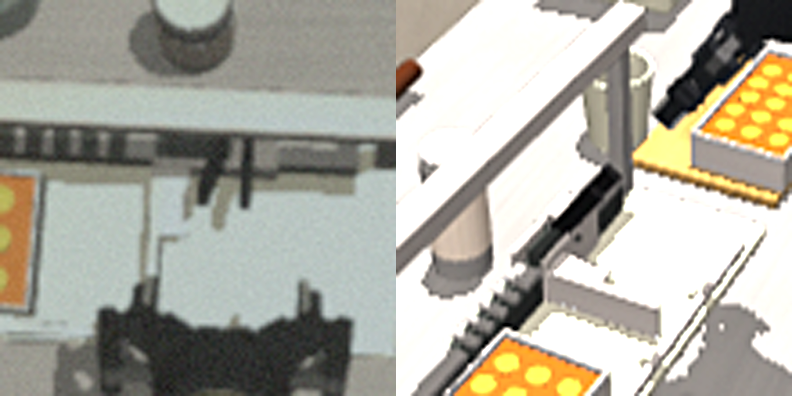

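The fingers (cols 145-305 in the crop) straddle the blades (tips at cols 205 and 245), so they are centred. I'm advancing along the tool axis.

```bash
python3 -m handwheel '[{"x":0.5,"y":0,"z":8,"ax":0,"ay":0,"az":0,"gripper":1},{"x":1,"y":0,"z":25,"ax":0,"ay":0,"az":0,"gripper":1},{"x":1.5,"y":0,"z":45,"ax":0,"ay":0,"az":0,"gripper":1},{"x":1.5,"y":0.5,"z":65,"ax":0,"ay":0,"az":0,"gripper":1},{"x":1.5,"y":0.5,"z":85,"ax":0,"ay":0,"az":0,"gripper":1},{"x":1.5,"y":0.5,"z":103,"ax":0,"ay":0,"az":0,"gripper":1},{"x":1.5,"y":0.5,"z":115,"ax":0,"ay":0,"az":0,"gripper":1},{"x":1.5,"y":0.5,"z":119,"ax":0,"ay":0,"az":0,"gripper":1}]' 28
python3 - <<'E'
from h import *
goto([37,-126,104],0);where()
t=snap("top","t2");s=snap("side","s2")
im=cv2.hconcat([cv2.resize(t["frame"][140:250,210:320],None,fx=3.6,fy=3.6,interpolation=2),cv2.resize(s["frame"][170:280,210:320],None,fx=3.6,fy=3.6,interpolation=2)]);cv2.imwrite("pics/c2.png",cv2.convertScaleAbs(im,alpha=1.6))
E
```

```text
time: 2.7
tcp_pos: [602.2, -36.9, 88.8]
ee_rot: [0.009, 0.954, -0.028, 0.3]
contact_force: [0.4, 0.8, 0.9]
gripper_width: 85.4
gripper_force: 0.0
world TCP [601.7 -33.1  88.7] shift [-0.7 -3.7 -0.4] turn [-0.   0.1  0. ] 2.7
grasp in guide [  37.8 -129.7  104.1] F guide [0.4 0.8 0.9] 85.40113347636725 0.0 2.7
```

View pics/c2.png

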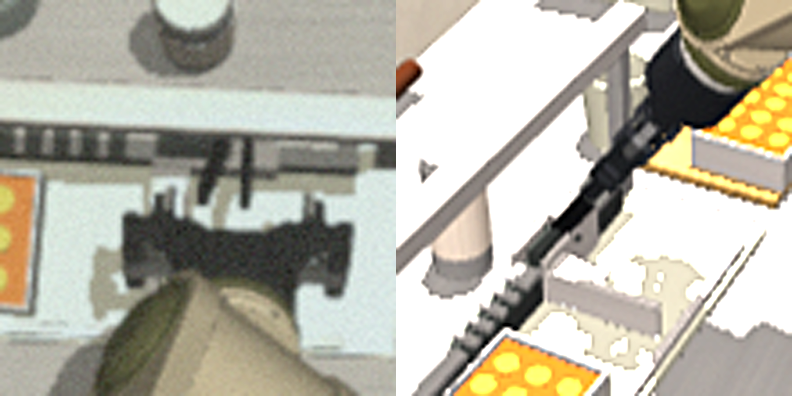

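The finger midpoint (col 237 in the crop) is about 6 mm to -y of the blades' midpoint (col 225). I'll correct that, then close.

```bash
python3 -m handwheel '[{"x":0,"y":-2,"z":0,"ax":0,"ay":0,"az":0,"gripper":1},{"x":0,"y":-5,"z":0,"ax":0,"ay":0,"az":0,"gripper":0.8},{"x":0,"y":-6,"z":0,"ax":0,"ay":0,"az":0,"gripper":0.6},{"x":0,"y":-6,"z":0,"ax":0,"ay":0,"az":0,"gripper":0.4},{"x":0,"y":-6,"z":0,"ax":0,"ay":0,"az":0,"gripper":0.2},{"x":0,"y":-6,"z":0,"ax":0,"ay":0,"az":0,"gripper":0},{"x":0,"y":-6,"z":0,"ax":0,"ay":0,"az":0,"gripper":0},{"x":0,"y":-6,"z":0,"ax":0,"ay":0,"az":0,"gripper":0}]' 28
python3 -c "
from h import *
where()"
```

```text
time: 3.6
tcp_pos: [601.6, -30.0, 92.0]
ee_rot: [0.009, 0.953, -0.028, 0.302]
contact_force: [-23.6, -2.0, 26.1]
gripper_width: 14.6
gripper_force: 35.9
grasp in guide [  36.7 -122.9  107.3] F guide [-23.4  -3.4  26.1] 14.599585037641834 35.8952864643652 3.6
```

```bash
python3 - <<'E'
from h import *
t=snap("top","t3");s=snap("side","s3")
im=cv2.hconcat([cv2.resize(t["frame"][160:220,240:300],None,fx=6.6,fy=6.6,interpolation=2),cv2.resize(s["frame"][190:250,240:300],None,fx=6.6,fy=6.6,interpolation=2)]);cv2.imwrite("pics/c3.png",cv2.convertScaleAbs(im,alpha=1.8))
E
```

```text
(no output)
```

View pics/c3.png

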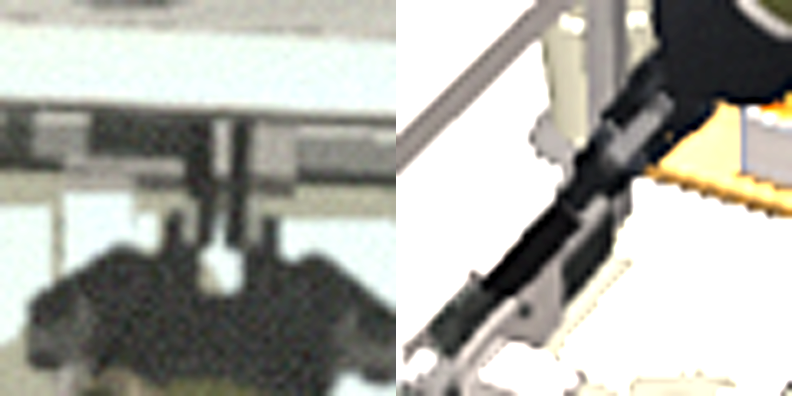

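The fingers lie outside both blades, which now stand parallel (squeezed). The grip is good, but there is about 35 N of axial preload from the pads swinging forward. I'll relieve it by backing off 3 mm.

```bash
python3 -m handwheel '[{"x":0,"y":0,"z":-1,"ax":0,"ay":0,"az":0,"gripper":0},{"x":0,"y":0,"z":-2,"ax":0,"ay":0,"az":0,"gripper":0},{"x":0,"y":0,"z":-3,"ax":0,"ay":0,"az":0,"gripper":0},{"x":0,"y":0,"z":-3,"ax":0,"ay":0,"az":0,"gripper":0},{"x":0,"y":0,"z":-3,"ax":0,"ay":0,"az":0,"gripper":0},{"x":0,"y":0,"z":-3,"ax":0,"ay":0,"az":0,"gripper":0},{"x":0,"y":0,"z":-3,"ax":0,"ay":0,"az":0,"gripper":0},{"x":0,"y":0,"z":-3,"ax":0,"ay":0,"az":0,"gripper":0}]' 28
python3 -c "
from h import *
where()"
```

```text
time: 4.5
tcp_pos: [600.7, -30.0, 93.0]
ee_rot: [0.009, 0.953, -0.028, 0.301]
contact_force: [-6.4, -0.8, 8.4]
gripper_width: 0.0
gripper_force: 5.4
grasp in guide [  35.9 -123.   108.3] F guide [-6.4 -1.2  8.4] 0.014335750330775516 5.4125245835166425 4.5
```

```bash
python3 - <<'E'
from h import *
t=snap("top","t4");s=snap("side","s4")
im=cv2.hconcat([cv2.resize(t["frame"][160:220,240:300],None,fx=6.6,fy=6.6,interpolation=2),cv2.resize(s["frame"][190:250,240:300],None,fx=6.6,fy=6.6,interpolation=2)]);cv2.imwrite("pics/c4.png",cv2.convertScaleAbs(im,alpha=1.8))
st=manip.get_state(); w,x,y,z=st["ee_rot"]; R=Ro.from_quat([x,y,z,w]).as_matrix()
o=lambda c,a,b,X:(((proj(c,X)-[a,b])*6.6)).round()
for n,X in(("tcp",st["tcp_pos"]),("grasp",st["tcp_pos"]+R[:,2]*manip.hold_point_z),("handle-122",O+G@[37,-122,104]),("foot",O+G@[74,-122,51]),("tip",O+G@[25.2,-122,120.6])): print(n,o(t,240,160,X),o(s,240,190,X)+[396,0])
E
```

```text
tcp [219. 178.] [542. 230.]
grasp [218. 200.] [560. 210.]
handle-122 [215. 198.] [557. 218.]
foot [221. 126.] [495. 285.]
tip [214. 223.] [578. 196.]
```

View pics/c4.png

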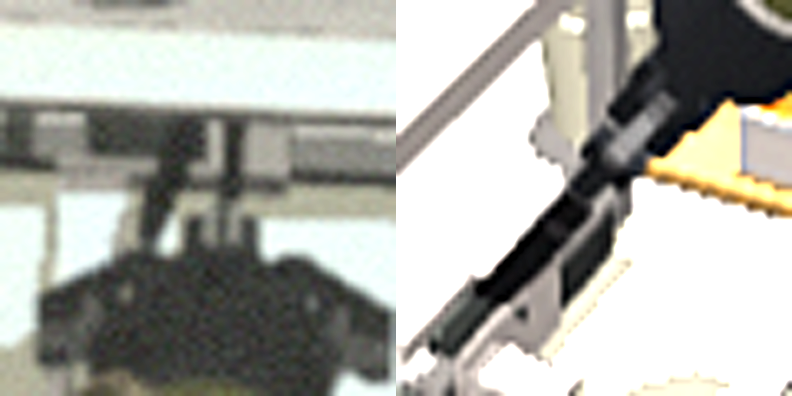

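The release has sprung out to the left of the shut fingers (about col 150), and the fixed blade is at col 230, so the pinch slipped off. I'll check where the real fingertips are against the reported TCP.

```bash
python3 - <<'E'
from h import *
t=manip.capture("top");s=manip.capture("side")
def show(tcp,q,wid,back,lab):
    w,x,y,z=q;R=Ro.from_quat([x,y,z,w]).as_matrix();tcp=np.array(tcp,float)
    for sy in(-1,1):
        for sx in(-11,0,11):
            X=tcp+R@np.array([sx,sy*wid/2,-back]); print(lab,sy,sx,X.round(),proj(t,X).round(1),proj(s,X).round(1))
show([532.6,-28.9,185.5],[.008,.954,-.026,.3],85,13,"t1 obs (250.3,215)(294.7,217.8)")
# print dark map around fingers in t1 and now
g=cv2.cvtColor(cv2.imread("pics/t1.png"),cv2.COLOR_BGR2GRAY); print(g[206:232,246:256]); 
g=cv2.cvtColor(t["frame"],cv2.COLOR_BGR2GRAY); print(g[176:202,258:284])
g=cv2.cvtColor(s["frame"],cv2.COLOR_BGR2GRAY); print(g[208:232,252:278])
E
```

```text
t1 obs (250.3,215)(294.7,217.8) -1 -11 [518.  14. 190.] [253.7 216. ] [279.9 213.1]
t1 obs (250.3,215)(294.7,217.8) -1 0 [527.  14. 196.] [253.8 211.7] [277.  210.4]
t1 obs (250.3,215)(294.7,217.8) -1 11 [536.  13. 202.] [253.9 207.4] [274.1 207.8]
t1 obs (250.3,215)(294.7,217.8) 1 -11 [514. -70. 190.] [291.3 217.5] [293.  198.1]
t1 obs (250.3,215)(294.7,217.8) 1 0 [523. -71. 196.] [291.5 213.2] [290.2 195.6]
t1 obs (250.3,215)(294.7,217.8) 1 11 [532. -71. 202.] [291.7 208.9] [287.5 193.1]
[[138 138 126 100  94 111 140 124  93  87]
 [139 139 126  98 102 120 140 126  96 110]
 [137 137 126  97  98 126 139 120  92 122]
 [139 140 124  99 103 127 138 118  88 122]
 [137 138 126 100 106 130 138 119  91 130]
 [138 139 125  97 108 130 136 119 100 137]
 [140 136 124 101 112 130 138 116 100 138]
 [143 138 126  98 111 137 141 115  95 137]
 [140 138 125  98 112 137 141 116  96 137]
 [138 140 123 102 117 139 140 116 102 136]
 [138 136 124  98 103 115 111  93 102 137]
 [139 140 127  98  91  84  76  57  95 138]
 [138 125  98  76  77  80  66  51 101 140]
 [129  93  50  49  68  78  61  59 105 137]
 [1
[... 5265 characters left out ...]
81  83  44
   22  17  24 130 247 247 239 238]
 [181 204 230 236 241 250  80   0   3   8   9   7  11  16  65  85  53  23
   21  16  21 137 254 243 239 238]
 [203 229 234 240 252 156   0   3   8  10   9   7  11  59  75  54  29  21
   22  13  39 205 255 246 240 239]
 [232 235 240 250 157   0   0   6   9  11   6   9  65  74  56  27  21  24
   19  16  73 184 201 200 247 240]
 [239 241 251 156   7   0   6   9   8   6   6  39  89  55  29  21  23  21
   16  44 140 148 137 134 197 242]
 [253 254 186   3   0   6   9  11   7   6  38  82  81  26  20  25  22  17
   46 137 157 146 137 140 229 241]
 [193 173  55   0   5   9  10   6   5  37  82  96  87  14  22  23  16  22
  106 160 149 139 144 235 245 239]]
```

Both views put the visible fingertips roughly 20-35 mm axially short of the reported TCP, so only the blade tips were caught. I'll back off, open, and triangulate the fingertips.

```bash
python3 -m handwheel '[{"x":0,"y":0,"z":-6,"ax":0,"ay":0,"az":0,"gripper":0},{"x":0,"y":0,"z":-20,"ax":0,"ay":0,"az":0,"gripper":0},{"x":0,"y":0,"z":-40,"ax":0,"ay":0,"az":0,"gripper":0.3},{"x":0,"y":0,"z":-55,"ax":0,"ay":0,"az":0,"gripper":0.9},{"x":0,"y":0,"z":-60,"ax":0,"ay":0,"az":0,"gripper":0.9},{"x":0,"y":0,"z":-60,"ax":0,"ay":0,"az":0,"gripper":0.9},{"x":0,"y":0,"z":-60,"ax":0,"ay":0,"az":0,"gripper":0.9},{"x":0,"y":0,"z":-60,"ax":0,"ay":0,"az":0,"gripper":0.9}]' 28
python3 - <<'E'
from h import *
where()
t=snap("top","t5");s=snap("side","s5")
st=manip.get_state(); w,x,y,z=st["ee_rot"]; R=Ro.from_quat([x,y,z,w]).as_matrix()
ims=[]
for c,(a,b) in((t,(245,165)),(s,(245,165))):
    im=cv2.convertScaleAbs(cv2.resize(c["frame"][b:b+60,a:a+60],None,fx=6.6,fy=6.6,interpolation=2),alpha=1.8)
    for k,col in((0,(0,0,255)),(-25,(0,200,0)),(-50,(255,0,0))):
        for sy in(-1,1):
            p=(proj(c,st["tcp_pos"]+R@np.array([0,sy*st["gripper_width"]/2,k]))-[a,b]+.5)*6.6
            cv2.circle(im,tuple(int(v) for v in p),3,col,1)
    ims.append(im)
cv2.imwrite("pics/c5.png",cv2.hconcat(ims))
E
```

```text
time: 5.5
tcp_pos: [566.4, -27.9, 140.8]
ee_rot: [0.009, 0.954, -0.028, 0.3]
contact_force: [0.2, -0.6, 0.6]
gripper_width: 77.2
gripper_force: 0.0
grasp in guide [   1.5 -123.   156.1] F guide [ 0.2 -0.6  0.6] 77.19725354142616 0.0 5.5
```

View pics/c5.png

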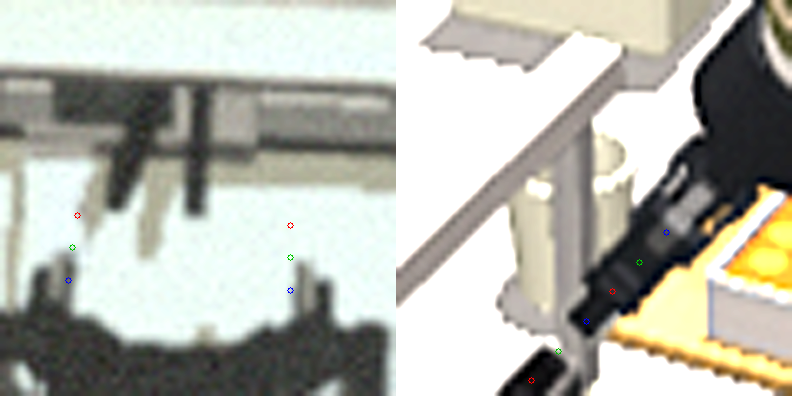

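In the top half the left pad tip is at about (68,250) and the right one at (303,260). In the side half the nearest fingertip is at about (580,328). All three are well short of the red TCP marks.

```bash
python3 - <<'E'
from h import *
t=manip.capture("top");s=manip.capture("side");st=manip.get_state(); w,x,y,z=st["ee_rot"]; R=Ro.from_quat([x,y,z,w]).as_matrix()
for a,b in(((68,252),(580,328)),((60,252),(580,332)),((60,262),(574,326)),((70,252),(590,322))):
    o1,d1=ray(t,a[0]/6.6+244.5,a[1]/6.6+164.5);o2,d2=ray(s,(b[0]-396)/6.6+244.5,b[1]/6.6+164.5)
    k=np.linalg.lstsq(np.c_[d1,-d2],o2-o1,rcond=None)[0]; P,Q=o1+k[0]*d1,o2+k[1]*d2
    print(((P+Q)/2).round(1),"miss",np.linalg.norm(P-Q).round(1),"tool",(R.T@((P+Q)/2-st["tcp_pos"])).round(1))
# blade tip now (fixed: top (197,212))
print("fixed tip in guide",(G.T@(onz(t,197/6.6+244.5,212/6.6+164.5,116)-O)).round(1),"rel",(G.T@(onz(t,118/6.6+244.5,207/6.6+164.5,116)-O)).round(1))
E
```

```text
[547.3  11.2 176.5] miss 6.8 tool [  2.9 -37.9 -41.2]
[546.8  13.8 176.3] miss 8.1 tool [  2.2 -40.4 -41.5]
[545.8  14.7 179.9] miss 1.9 tool [  3.3 -41.3 -45. ]
[545.2   9.7 179.7] miss 10.5 tool [  3.  -36.3 -45. ]
fixed tip in guide [  19.1 -127.1  116. ] rel [ 19.6 -98.  116. ]
```

The fingertips measure about 43 mm behind the reported TCP with the gripper open. Only 12 mm of that is the opening swing, so the real tip is about 30 mm short of the reported one. I'll go about 30 mm deeper. The stop's handle is now at guide y ≈ -118.

```bash
python3 -c "
from h import *
goto([37,-117,104],-28)"
```

```text
world TCP [618.2 -25.1  65.7] shift [-0.8 -5.8 91.3] turn [-0.   0.1  0.1] 5.7
```

```bash
python3 -m handwheel '[{"x":0,"y":-3,"z":5,"ax":0,"ay":0,"az":0,"gripper":0.9},{"x":-0.5,"y":-6,"z":20,"ax":0,"ay":0,"az":0,"gripper":0.9},{"x":-0.8,"y":-6,"z":36,"ax":0,"ay":0,"az":0,"gripper":0.9},{"x":-0.8,"y":-6,"z":52,"ax":0,"ay":0,"az":0,"gripper":0.9},{"x":-0.8,"y":-6,"z":67,"ax":0,"ay":0,"az":0,"gripper":0.9},{"x":-0.8,"y":-6,"z":80,"ax":0,"ay":0,"az":0,"gripper":0.9},{"x":-0.8,"y":-6,"z":88,"ax":0,"ay":0,"az":0,"gripper":0.9},{"x":-0.8,"y":-6,"z":91,"ax":0,"ay":0,"az":0,"gripper":0.9}]' 28
python3 -m handwheel '[{"x":0,"y":0,"z":0,"ax":0,"ay":0,"az":0,"gripper":0.6},{"x":0,"y":0,"z":0,"ax":0,"ay":0,"az":0,"gripper":0.4},{"x":0,"y":0,"z":0,"ax":0,"ay":0,"az":0,"gripper":0.2},{"x":0,"y":0,"z":0,"ax":0,"ay":0,"az":0,"gripper":0},{"x":0,"y":0,"z":0,"ax":0,"ay":0,"az":0,"gripper":0},{"x":0,"y":0,"z":0,"ax":0,"ay":0,"az":0,"gripper":0},{"x":0,"y":0,"z":0,"ax":0,"ay":0,"az":0,"gripper":0},{"x":0,"y":0,"z":0,"ax":0,"ay":0,"az":0,"gripper":0}]' 28
python3 -c "
from h import *
where()"
```

```text
time: 6.5
tcp_pos: [618.3, -24.8, 65.7]
ee_rot: [0.009, 0.953, -0.028, 0.3]
contact_force: [0.3, 0.7, 0.5]
gripper_width: 77.1
gripper_force: 0.0
time: 7.3
tcp_pos: [617.8, -25.2, 67.8]
ee_rot: [0.009, 0.953, -0.028, 0.301]
contact_force: [-9.0, -0.9, 10.9]
gripper_width: 20.4
gripper_force: 28.2
grasp in guide [  52.6 -117.2   83.1] F guide [-8.9 -1.4 10.9] 20.43143946945387 28.195195379666984 7.3
```

The width is 20.4 mm at 28 N, so the release is fully squeezed. I'm sliding towards the tin.

```bash
python3 -m handwheel '[{"x":0,"y":-2,"z":0,"ax":0,"ay":0,"az":0,"gripper":0},{"x":0,"y":-6,"z":0,"ax":0,"ay":0,"az":0,"gripper":0},{"x":0,"y":-13,"z":0,"ax":0,"ay":0,"az":0,"gripper":0},{"x":0,"y":-21,"z":0,"ax":0,"ay":0,"az":0,"gripper":0},{"x":0,"y":-29,"z":0,"ax":0,"ay":0,"az":0,"gripper":0},{"x":0,"y":-36,"z":0,"ax":0,"ay":0,"az":0,"gripper":0},{"x":0,"y":-42,"z":0,"ax":0,"ay":0,"az":0,"gripper":0},{"x":0,"y":-46,"z":0,"ax":0,"ay":0,"az":0,"gripper":0}]' 28
python3 -c "
from h import *
where()"
```

```text
time: 8.1
tcp_pos: [620.6, 20.9, 67.8]
ee_rot: [0.009, 0.953, -0.028, 0.301]
contact_force: [-7.1, -3.3, 9.7]
gripper_width: 20.4
gripper_force: 28.7
grasp in guide [ 52.6 -71.   83.1] F guide [-6.9 -3.8  9.7] 20.354345355485467 28.73082232195884 8.1
```

```bash
python3 -m handwheel '[{"x":0,"y":-3,"z":0,"ax":0,"ay":0,"az":0,"gripper":0},{"x":0,"y":-6,"z":0,"ax":0,"ay":0,"az":0,"gripper":0},{"x":0,"y":-9,"z":0,"ax":0,"ay":0,"az":0,"gripper":0},{"x":0,"y":-12,"z":0,"ax":0,"ay":0,"az":0,"gripper":0},{"x":0,"y":-15,"z":0,"ax":0,"ay":0,"az":0,"gripper":0},{"x":0,"y":-18,"z":0,"ax":0,"ay":0,"az":0,"gripper":0},{"x":0,"y":-21,"z":0,"ax":0,"ay":0,"az":0,"gripper":0},{"x":0,"y":-24,"z":0,"ax":0,"ay":0,"az":0,"gripper":0}]' 28
python3 - <<'E'
from h import *
where()
t=snap("top","t6");a=t["frame"]
hsv=cv2.cvtColor(a,cv2.COLOR_BGR2HSV);m=cv2.inRange(hsv,(3,120,60),(35,255,255));m[:, 330:]=0;m[:165]=0;m[240:]=0
ys,xs=np.nonzero(m);print("tin px",xs.min(),xs.max(),ys.min(),ys.max())
for u in(xs.min(),xs.max()):print((G.T@(onz(t,u,np.median(ys),52)-O)).round(1))
E
```

```text
time: 8.9
tcp_pos: [622.0, 44.6, 67.8]
ee_rot: [0.009, 0.953, -0.028, 0.301]
contact_force: [-9.1, -6.4, 9.7]
gripper_width: 20.4
gripper_force: 29.8
grasp in guide [ 52.6 -47.3  83.1] F guide [-8.7 -6.9  9.7] 20.44465907959576 29.766339068301022 8.9
tin px 166 218 186 223
[ -3.3 149.7  52. ]
[ 2.9 16.7 52. ]
```

```bash
python3 -m handwheel '[{"x":0,"y":-2,"z":0,"ax":0,"ay":0,"az":0,"gripper":0},{"x":0,"y":-5,"z":0,"ax":0,"ay":0,"az":0,"gripper":0},{"x":0,"y":-8,"z":0,"ax":0,"ay":0,"az":0,"gripper":0},{"x":0,"y":-11,"z":0,"ax":0,"ay":0,"az":0,"gripper":0},{"x":0,"y":-14,"z":0,"ax":0,"ay":0,"az":0,"gripper":0},{"x":0,"y":-17,"z":0,"ax":0,"ay":0,"az":0,"gripper":0},{"x":0,"y":-20,"z":0,"ax":0,"ay":0,"az":0,"gripper":0},{"x":0,"y":-23,"z":0,"ax":0,"ay":0,"az":0,"gripper":0}]' 28
python3 -m handwheel '[{"x":0,"y":-2,"z":0,"ax":0,"ay":0,"az":0,"gripper":0},{"x":0,"y":-4,"z":0,"ax":0,"ay":0,"az":0,"gripper":0},{"x":0,"y":-6,"z":0,"ax":0,"ay":0,"az":0,"gripper":0},{"x":0,"y":-8,"z":0,"ax":0,"ay":0,"az":0,"gripper":0},{"x":0,"y":-9.5,"z":0,"ax":0,"ay":0,"az":0,"gripper":0},{"x":0,"y":-11,"z":0,"ax":0,"ay":0,"az":0,"gripper":0},{"x":0,"y":-12.5,"z":0,"ax":0,"ay":0,"az":0,"gripper":0},{"x":0,"y":-14,"z":0,"ax":0,"ay":0,"az":0,"gripper":0}]' 28
python3 - <<'E'
from h import *
where()
t=snap("top","t7");a=t["frame"]
hsv=cv2.cvtColor(a,cv2.COLOR_BGR2HSV);m=cv2.inRange(hsv,(3,120,60),(35,255,255));m[:, 330:]=0;m[:165]=0;m[240:]=0
ys,xs=np.nonzero(m);print("tin px",xs.min(),xs.max(),ys.min(),ys.max())
for u in(xs.min(),xs.max()):print((G.T@(onz(t,u,np.median(ys),52)-O)).round(1))
E
```

```text
time: 9.75
tcp_pos: [623.3, 67.2, 67.8]
ee_rot: [0.009, 0.953, -0.028, 0.301]
contact_force: [-8.4, -6.9, 10.2]
gripper_width: 20.3
gripper_force: 30.0
time: 10.55
tcp_pos: [624.2, 81.1, 67.8]
ee_rot: [0.009, 0.953, -0.028, 0.301]
contact_force: [-8.3, -7.1, 9.7]
gripper_width: 20.6
gripper_force: 30.0
grasp in guide [ 52.7 -10.6  83.1] F guide [-7.9 -7.6  9.7] 20.565958184791313 29.959537382237613 10.55
tin px 152 204 187 222
[ -5.  185.5  52. ]
[ 1.2 52.5 52. ]
```

```bash
python3 -m handwheel '[{"x":0,"y":-1,"z":0,"ax":0,"ay":0,"az":0,"gripper":0},{"x":0,"y":-2,"z":0,"ax":0,"ay":0,"az":0,"gripper":0},{"x":0,"y":-3,"z":0,"ax":0,"ay":0,"az":0,"gripper":0},{"x":0,"y":-4,"z":0,"ax":0,"ay":0,"az":0,"gripper":0},{"x":0,"y":-5,"z":0,"ax":0,"ay":0,"az":0,"gripper":0},{"x":0,"y":-6,"z":0,"ax":0,"ay":0,"az":0,"gripper":0},{"x":0,"y":-6.5,"z":0,"ax":0,"ay":0,"az":0,"gripper":0},{"x":0,"y":-7,"z":0,"ax":0,"ay":0,"az":0,"gripper":0}]' 28
python3 -c "
from h import *
where()"
```

```text
time: 11.4
tcp_pos: [624.6, 88.1, 67.8]
ee_rot: [0.009, 0.953, -0.028, 0.301]
contact_force: [-8.8, -6.7, 9.6]
gripper_width: 20.3
gripper_force: 29.9
grasp in guide [52.6 -3.6 83.1] F guide [-8.4 -7.2  9.6] 20.320735852928973 29.894056180492043 11.4
```

```bash
python3 -m handwheel '[{"x":0,"y":-0.5,"z":0,"ax":0,"ay":0,"az":0,"gripper":0},{"x":0,"y":-1,"z":0,"ax":0,"ay":0,"az":0,"gripper":0},{"x":0,"y":-1.5,"z":0,"ax":0,"ay":0,"az":0,"gripper":0},{"x":0,"y":-2,"z":0,"ax":0,"ay":0,"az":0,"gripper":0},{"x":0,"y":-2.5,"z":0,"ax":0,"ay":0,"az":0,"gripper":0},{"x":0,"y":-3,"z":0,"ax":0,"ay":0,"az":0,"gripper":0},{"x":0,"y":-3,"z":0,"ax":0,"ay":0,"az":0,"gripper":0},{"x":0,"y":-3,"z":0,"ax":0,"ay":0,"az":0,"gripper":0}]' 28
python3 -c "
from h import *
where()"
```

```text
time: 12.2
tcp_pos: [624.8, 91.1, 67.8]
ee_rot: [0.009, 0.953, -0.028, 0.301]
contact_force: [-8.6, -7.5, 8.8]
gripper_width: 20.4
gripper_force: 29.6
grasp in guide [52.7 -0.6 83.1] F guide [-8.2 -8.   8.8] 20.393376181897292 29.57752475515008 12.2
```

```bash
python3 -m handwheel '[{"x":0,"y":-0.5,"z":0,"ax":0,"ay":0,"az":0,"gripper":0},{"x":0,"y":-1,"z":0,"ax":0,"ay":0,"az":0,"gripper":0},{"x":0,"y":-1.5,"z":0,"ax":0,"ay":0,"az":0,"gripper":0},{"x":0,"y":-2,"z":0,"ax":0,"ay":0,"az":0,"gripper":0},{"x":0,"y":-2.5,"z":0,"ax":0,"ay":0,"az":0,"gripper":0},{"x":0,"y":-3,"z":0,"ax":0,"ay":0,"az":0,"gripper":0},{"x":0,"y":-3,"z":0,"ax":0,"ay":0,"az":0,"gripper":0},{"x":0,"y":-3,"z":0,"ax":0,"ay":0,"az":0,"gripper":0}]' 28
python3 -c "
from h import *
where()"
```

```text
time: 13.0
tcp_pos: [624.8, 91.7, 67.8]
ee_rot: [0.01, 0.953, -0.029, 0.301]
contact_force: [-11.4, -25.5, 13.3]
gripper_width: 20.5
gripper_force: 37.7
grasp in guide [52.7  0.  83.1] F guide [ -9.9 -26.1  13.3] 20.51126554281096 37.68160133622587 13.0
```

The tin is tight: the y force jumped to 26 N and motion stalled at grasp y = 0.0. Now I'm backing off about 6 mm.

```bash
python3 -m handwheel '[{"x":0,"y":1,"z":0,"ax":0,"ay":0,"az":0,"gripper":0},{"x":0,"y":2.5,"z":0,"ax":0,"ay":0,"az":0,"gripper":0},{"x":0,"y":4,"z":0,"ax":0,"ay":0,"az":0,"gripper":0},{"x":0,"y":5.5,"z":0,"ax":0,"ay":0,"az":0,"gripper":0},{"x":0,"y":7,"z":0,"ax":0,"ay":0,"az":0,"gripper":0},{"x":0,"y":8.2,"z":0,"ax":0,"ay":0,"az":0,"gripper":0},{"x":0,"y":8.2,"z":0,"ax":0,"ay":0,"az":0,"gripper":0},{"x":0,"y":8.2,"z":0,"ax":0,"ay":0,"az":0,"gripper":0}]' 28
python3 -c "
from h import *
where()"
```

```text
time: 13.8
tcp_pos: [624.5, 87.0, 67.8]
ee_rot: [0.009, 0.953, -0.028, 0.301]
contact_force: [-6.5, 3.1, 9.0]
gripper_width: 20.2
gripper_force: 28.2
grasp in guide [52.7 -4.7 83.1] F guide [-6.7  2.7  9. ] 20.195539447761007 28.18913334980607 13.8
```

```bash
python3 -m handwheel '[{"x":0,"y":0.6,"z":0,"ax":0,"ay":0,"az":0,"gripper":0},{"x":0,"y":1.2,"z":0,"ax":0,"ay":0,"az":0,"gripper":0},{"x":0,"y":1.2,"z":0,"ax":0,"ay":0,"az":0,"gripper":0},{"x":0,"y":1.2,"z":0,"ax":0,"ay":0,"az":0,"gripper":0},{"x":0,"y":1.2,"z":0,"ax":0,"ay":0,"az":0,"gripper":0},{"x":0,"y":1.2,"z":0,"ax":0,"ay":0,"az":0,"gripper":0},{"x":0,"y":1.2,"z":0,"ax":0,"ay":0,"az":0,"gripper":0},{"x":0,"y":1.2,"z":0,"ax":0,"ay":0,"az":0,"gripper":0}]' 28
python3 -c "
from h import *
where()"
```

```text
time: 14.6
tcp_pos: [624.4, 86.0, 67.8]
ee_rot: [0.008, 0.953, -0.028, 0.301]
contact_force: [-6.1, 2.9, 8.3]
gripper_width: 20.0
gripper_force: 27.8
grasp in guide [52.6 -5.8 83.1] F guide [-6.3  2.5  8.3] 19.95010925636524 27.827011244371533 14.6
```

Opening symmetrically would let the release's spring drag the stop to -y. So I'll open in steps and shift the tool to +y by half the opening, which keeps the -y finger still against the fixed blade.

```bash
python3 -m handwheel '[{"x":0,"y":-1.1,"z":0,"ax":0,"ay":0,"az":0,"gripper":0.26},{"x":0,"y":-2.4,"z":0,"ax":0,"ay":0,"az":0,"gripper":0.29},{"x":0,"y":-3.7,"z":0,"ax":0,"ay":0,"az":0,"gripper":0.32},{"x":0,"y":-5,"z":0,"ax":0,"ay":0,"az":0,"gripper":0.35},{"x":0,"y":-6.3,"z":0,"ax":0,"ay":0,"az":0,"gripper":0.38},{"x":0,"y":-7.3,"z":0,"ax":0,"ay":0,"az":0,"gripper":0.42},{"x":0,"y":-7.3,"z":0,"ax":0,"ay":0,"az":0,"gripper":0.5},{"x":0,"y":-7.3,"z":0,"ax":0,"ay":0,"az":0,"gripper":0.6}]' 28
python3 - <<'E'
from h import *
where()
t=snap("top","t8");g=cv2.cvtColor(t["frame"],cv2.COLOR_BGR2GRAY)
print(g[182:188,205:250])
E
```

```text
time: 15.4
tcp_pos: [624.8, 92.8, 66.2]
ee_rot: [0.009, 0.953, -0.028, 0.3]
contact_force: [0.1, -0.3, 0.2]
gripper_width: 51.3
gripper_force: 0.0
grasp in guide [52.7  1.1 81.6] F guide [ 0.1 -0.3  0.2] 51.27215117292847 0.0 15.4
[[ 69  86  93  91  80  82  76  81  86  87  87  82  83  67  40  28  27  28
   27  37  46  63  82  88  41  20  18  43  73  94  95  95  98  98  84  56
   31  35  38  53  73  80  76  77  81]
 [ 67  77  75  75  80  85  80  82  68  81  82  87  81  64  36  25  28  28
   34  42  67  86  83  77  37  25  29  45  80  93  95  94  91  94  86  57
   39  40  31  48  59  63  68  64  69]
 [ 73  82  74  77  78  85  79  58  55  81  83  73  55  34  29  22  27  25
   18  44  65  72  71  61  29  27  30  45  63  79  93  90  75  74  69  52
   35  31  31  35  38  48  39  47  51]
 [ 88  91  78  63  63  86  75  49  59  96  81  55  37  29  30  30  21  29
   16  39  36  51  47  38  35  31  27  29  42  62  85  76  56  48  55  44
   50  53  48  43  42  44  40  42  38]
 [ 91  82  52  41  57  74  68  36  59  98  86  52  27  28  26  28  26  33
   44  51  51  47  47  26  17  23  29  36  49  62  78  67  38  37  45  57
   66  86  83  80  82  83  81  80  79]
 [ 97 103  48  43  68  79  54  32  75 121 107  46  26  22  26  17  31  57
   81  87  78  75  55  32  34  29  36  52  56  68  79  58  34  40  46  65
   82  97 101 102  95 100  99  96 100]]
```

The force is zero and the fingers are free. I'm retracting along the tool axis.

```bash
python3 -m handwheel '[{"x":0,"y":2,"z":-4,"ax":0,"ay":0,"az":0,"gripper":0.75},{"x":0,"y":3,"z":-12,"ax":0,"ay":0,"az":0,"gripper":0.75},{"x":0,"y":3,"z":-27,"ax":0,"ay":0,"az":0,"gripper":0.75},{"x":0,"y":3,"z":-47,"ax":0,"ay":0,"az":0,"gripper":0.75},{"x":0,"y":3,"z":-75,"ax":0,"ay":0,"az":0,"gripper":0.75},{"x":0,"y":3,"z":-105,"ax":0,"ay":0,"az":0,"gripper":0.75},{"x":0,"y":3,"z":-135,"ax":0,"ay":0,"az":0,"gripper":0.75},{"x":0,"y":3,"z":-155,"ax":0,"ay":0,"az":0,"gripper":0.75}]' 28
python3 - <<'E'
from h import *
where()
t=snap("top","t9")
old=cv2.imread("pics/t1.png")
f=lambda im,u:cv2.convertScaleAbs(cv2.resize(im[165:240,u:u+100],None,fx=4,fy=4,interpolation=2),alpha=1.7)
cv2.imwrite("pics/c9.png",cv2.hconcat([f(t["frame"],140),cv2.resize(f(old,220),None,fx=1,fy=1)]))
# blade centre columns per row, now and before the task
for n,im,u in(("old",old,255),("new",t["frame"],208)):
    g=cv2.cvtColor(im,cv2.COLOR_BGR2GRAY).astype(int)
    for v in(190,192,194,196): 
        r=g[v,u:u+40]; k=np.nonzero(r<65)[0]+u; print(n,v,k)
E
```

```text
time: 16.25
tcp_pos: [534.9, 95.0, 195.7]
ee_rot: [0.009, 0.953, -0.028, 0.301]
contact_force: [-0.0, -0.4, -0.4]
gripper_width: 63.8
gripper_force: 0.0
grasp in guide [-37.3  -2.  211. ] F guide [-0.  -0.4 -0.4] 63.780478462849885 0.0 16.25
old 190 [265 266 267 268 269 277 278 279]
old 192 [265 266 267 268 277 278 279]
old 194 [265 266 267 277 278]
old 196 [265 266 277 278]
new 190 [216 217 218 219 220 227 228 229 230]
new 192 [215 216 217 218 219 227 228 229]
new 194 [215 216 217 227 228 229]
new 196 []
```

View pics/c9.png

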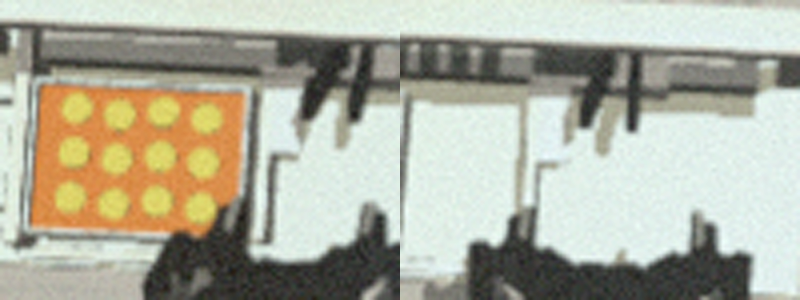

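The tin sits against the end plate, with a small gap between it and the stop. The blade separation (about 12 px) matches the at-rest picture, so the release is back at 0 in the notch. The gripper is clear, so I'm handing in.

```bash
python3 -c "
from cell import manip
print(manip.hand_in())"
```

```text
the job is handed in; nothing more can be done
None
```

I handed the job in at about 16 s: the short tin was pushed tight against the end plate, the stop was backed off about 6 mm to the 0.154 notch, and the release sprang back and locked; my first pinch slipped off the blade tips before anything slid, and the second held.

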